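# Stand the plywood bookend up on its foot

### The arm

A 7-joint arm with a two-finger parallel gripper is mounted at the origin on the work surface. World frame = base frame: x ahead of the robot, y to its left, z up, the work surface at z = 0. Lengths are in m, angles in rad, forces in N, time in s.
With the tool pointing down it reaches from about 0.425 to 0.925 m from the base axis. Payload 6.8 kg.
Tool frame: the origin (TCP) lies between the finger pads; the fingertips stand 14 mm ahead of it and the grasp point (between the pads) lies 5 mm behind it; z points along the fingers, y is the line along which they close (so a half turn about z gives the same grasp; the last joint's range is limited). The gripper opens to 85 mm and grips with 20 to 120 N. Pads are 22 mm wide; open, the fingers measure 114 mm over their backs; the gripper's body (76 mm by 85 mm) begins 54 mm behind the grasp point. The pads swing forward as they close: fully open they stand 13 mm farther back than shut.
Start: joints at [-1.32, 0.477, 0.022, 1.555, -0.011, 1.109, -0.083], TCP at [0.237, 0.632, 0.245] pointing down, gripper open.
Joint ranges: [-2.96, 2.96], [-0.34, 2.1], [-1.41, 1.46], [0.24, 2.44], [-1.37, 4.51], [0.17, 1.92], [-2.96, 2.96]. Speed limits (rad/s): [2.39, 2.39, 3.14, 3.14, 3.14, 3.14, 3.14].

### API

Orientations are given as a rotation vector (axis times angle).
In Python, from bench import r, eyes, ticket gives the robot as it stands. The module is installed in compiled form; this text tells all that it offers.
- The arm moves only by the tool arm_command, never from a script. Its argument "plan" is text: rows parted by semicolons, each of 4 numbers parted by spaces: the shift along the tool's x, y, z in m, then the turn about the tool's z in degrees. In form: tx ty tz yaw; .... A call has 1 to 20 rows; each row shifts and turns the commanded pose from where the row before left it, along the tool's axes as they then stand; what a row does not reach is not made up. A row lasts 1/8 s, in which the tool goes at most 62.5 mm and 10.7 degrees, less where a joint would pass 70% of its speed; a pose out of reach is approached as far as the arm can. A call is refused whole if a number of a shift passes 0.0625 or a number of a turn 10.7, either way. A call with a gripper value outside its range is refused whole. "hand" is the closure, from -1 (fully open) to 1 (shut), set as the call begins (left out, the last holds). The fingers move at their own pace and stop on an object; "grip_force" is the grip in N (left out, the last holds). Time passes only in rows, so rows that do not move let the fingers close. It gives the time, the measured TCP pose, the force, the opening and the grip force at its end, in the units of the state.
- r.get_obs(): the state, without advancing time (a new reading comes with each control period).
- eyes.grab_frame(name): name is "scene" or "top"; returns (picture, depth): 400x640x3 uint8, red, green, blue; 400x640 float32, m along the optical axis (not along the pixel's ray), 0 where there is no reading.
- eyes.calibration(name): a dict with "fov_y" (degrees; the focal length in pixels is half the picture's height over the tangent of half this angle, whatever the lens; pixels are square), "cx", "cy" (the principal point, pixels), "origin" and "attitude" of the camera in the world. Camera axes: x right, y up, looking along -z (the intrinsics and any distortion apply to the point x, -y, -z); pixel columns grow to the right and rows downward; lengths in m; the calibration is good to about 2 mm. A picture is of the moment at which its call begins. calibration takes no time and is no camera call.
- ticket.hand_in(): hands the job in; it is judged then, once.
The state is a dict: "clock": time; "joints": joint angles; "qvel": joint speeds; "tau": joint torques, N m; "tcp_pos": TCP position; "orientation": TCP orientation; "contact_force": force on the tool from outside, world axes, zero at the start; "moment": the same for the moment, N m; "grip_width": finger opening in m; "gripper_force": force on a finger pad.
Only numpy, scipy, OpenCV 4.12 (cv2) and the standard library are available. Lean on these libraries where they do the work, as an engineer would, in place of code of your own. Each camera call takes 0.05 s, during which the arm holds its last target. There are 200 camera calls.

### The job

Of the two L-shaped plywood pieces on the green cutting mat, the larger one is a bookend that lies on its long panel with its short foot sticking up. Tip it over its corner so that it stands on its foot with the long panel upright. Keep the corner down on the mat and about where it is (within 4 cm) while tipping, and leave the small L bracket alone.

Things in the scene. Friction and masses are not known exactly. Their poses are not given: they have to be found in the camera images.
- bookend: The larger L, bare plywood, 55 to 105 g: panel 120 mm and foot 80 mm long (outside), 50 wide, 10 thick, at a right angle. Origin: middle of the outer corner edge on the mat, about which it is tipped. x runs along the panel's outer face, y along the edge, z along the foot's outer face. At the start z is up and the panel lies along +x, roughly towards the robot; at the end x is up.
- bookend_foot (a point): Centre of the bookend's foot: 40 mm along it from the corner edge, mid-width, mid-thickness; axes as the bookend's. The mat grips: pushed near the top of its inner face, away from the panel, the bookend tips about the corner edge rather than slides. Past about 65 degrees it falls by itself; the foot then lies on the side away from where the panel lay.
- bracket_foot (a point): The smaller plywood L, not to be moved: panel 60 mm, foot 45 mm, 30 mm wide, 8 mm thick, lying the same way. This point is the centre of its upright foot, 22.5 mm above the mat; axes as for the bookend.
- mat: The fixed green cutting mat with a printed grid, 420 mm (x) by 594 mm (y), 3 mm thick; origin in the middle of its underside.
There are look-alikes about, which are no part of the job. Leave any pink look-alike of the bookend alone.

How it is judged:
At the end, for the whole second after the job is handed in: The bookend stands on its foot on the mat, its panel within 8.5 degrees of upright, its corner edge on the mat (below 12 mm) and within 45 mm of where it was (angle between bookend's own x axis and vertical below 0.15 rad and height (world z) of bookend below 0.012 m and distance of bookend from where it was at the start of the episode below 0.045 m); the robot touches nothing.
It fails at once if the bookend's corner was lifted off the mat (above 30 mm) (height (world z) of bookend above 0.03 m).
It fails at once if the small bracket was moved by more than 15 mm (distance of bracket_foot from where it was at the start of the episode above 0.015 m).
It also fails if it takes over 32 s, if anything falls off the work surface, if the arm or the gripper's body presses on something with over 40 N, if the wrist force passes 120 N, or if a joint passes its speed limit or range.

## Working session

There is one attempt and no reset: what is moved stays moved. The work goes in short steps, Python scripts to look and compute and a tool call to move; the robot and the scene stay as the last step left them, time stands still between calls to the robot, and variables do not carry over. Pictures are saved under pics/ and viewed, at most 10 in all, crops included, and the job is handed in when it is done.

Besides the shell and the picture viewer there is one more tool, called after "Call:" in YAML: its name, and indented under it one key for each argument. arm_command: Moves the arm, as the interface text tells. Its arguments: {"type":"object","properties":{"plan":{"type":"string"},"hand":{"type":"number"},"grip_force":{"type":"number"}},"required":["plan"]}

```bash
mkdir -p pics; cat > h.py <<'E'
import numpy as np, cv2
from bench import r, eyes, ticket
from scipy.spatial.transform import Rotation as R
def rot(a):
    a=np.array(a,float)
    return a if a.shape==(3,3) else (R.from_rotvec(a).as_matrix() if a.size==3 else R.from_quat(a).as_matrix())
def world(name,d):
    c=eyes.calibration(name); f=200/np.tan(np.radians(c['fov_y'])/2)
    v,u=np.mgrid[0:400,0:640]
    p=np.stack([(u-c['cx'])/f*d,-(v-c['cy'])/f*d,-d],-1)
    return p@rot(c['attitude']).T+np.array(c['origin'])
E
python3 - <<'E'
from h import *
for n in('top','scene'):
    print(eyes.calibration(n))
    p,d=eyes.grab_frame(n); np.savez(n,p=p,d=d); cv2.imwrite(f'pics/{n}.png',p[...,::-1])
print(r.get_obs())
E
```

```text
{'fov_y': 50.13569072688772, 'cx': 315.5015919330655, 'cy': 197.4300004737474, 'origin': array([0.29899196, 0.01697425, 0.82561334]), 'attitude': array([ 0.11442207, -0.16876484, -1.55063201])}
{'fov_y': 45.944583852667876, 'cx': 327.03085233807025, 'cy': 192.45559854464037, 'origin': array([0.81039025, 0.57052174, 0.73663524]), 'attitude': array([0.29411807, 0.98823113, 2.35419982])}
{'clock': 0.1, 'joints': array([-1.32008779,  0.47769203,  0.02235153,  1.5563169 , -0.01147659,
        1.10928885, -0.08308778]), 'qvel': array([-1.67693523e-03, -1.50061825e-03, -4.77308150e-04, -1.83767865e-03,
        2.62561922e-05,  1.40939975e-04, -1.58516614e-03]), 'tau': array([ 4.38737581e-03, -5.97753775e+01,  1.61387376e+00, -2.81953239e+01,
        1.28676061e-02,  4.97130502e-03,  1.29593752e-05]), 'tcp_pos': array([0.2368789, 0.6315493, 0.2444552]), 'orientation': array([-5.60516282e-01, -3.09103740e+00,  2.46630037e-03]), 'contact_force': array([ 0.30154325,  0.49762798, -0.51875321]), 'moment': array([ 0.02341894, -0.03153038,  0.01119537]), 'gripper_force': 0.0, 'grip_width': 0.08544254363083686}
```

View pics/top.png

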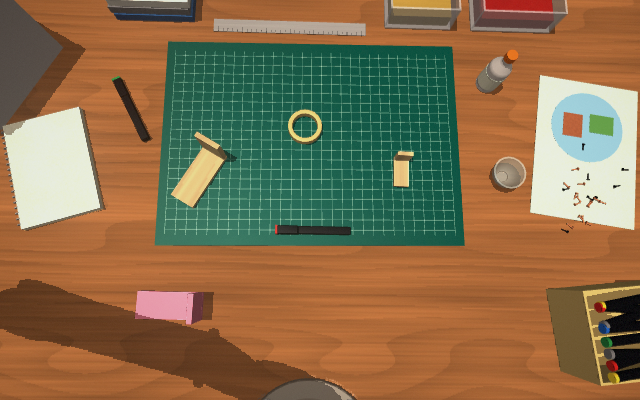

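View pics/scene.png

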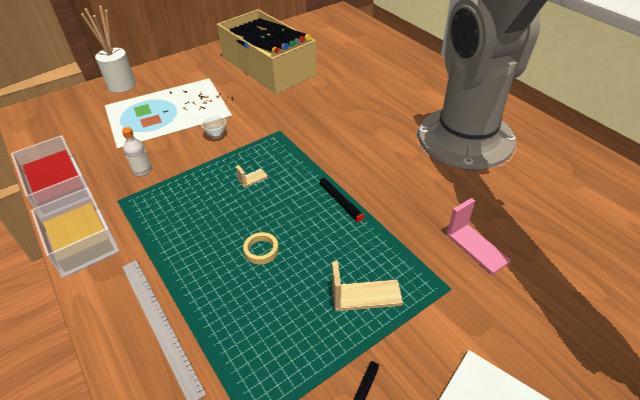

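The top view shows three L shapes: a plywood large L at (200,170), the small bracket at (402,170) and a pink look-alike at (168,306). By size, colour and being on the mat, the bookend is the one at (200,170), or scene (365,290). Next I'll measure it and check it in a close crop.

```bash
python3 - <<'E'
from h import *
for n,(u0,u1,v0,v1) in dict(top=(150,250,120,220),scene=(310,420,250,320)).items():
    z=np.load(n+'.npz'); P=world(n,z['d']); p=z['p'].astype(int)
    s=np.zeros((400,640),bool); s[v0:v1,u0:u1]=1
    m=s&(p[...,0]>p[...,1]+10)&(z['d']>0)
    g=s&(p[...,1]>p[...,0]+30)
    print(n,'mat z',np.median(P[g][:,2]))
    Q=P[m]; 
    pan=Q[(Q[:,2]>.008)&(Q[:,2]<.02)]; ft=Q[Q[:,2]>.03]; top=Q[Q[:,2]>.075]
    for k,q in(('panel',pan),('foot',ft),('top',top)):
        if len(q)<5: print(k,len(q)); continue
        rc=cv2.minAreaRect(q[:,:2].astype(np.float32))
        print(k,len(q),'medz',np.median(q[:,2]).round(4),'max',q[:,2].max().round(4),'rect',np.round(cv2.boxPoints(rc),4).tolist(),np.round(rc[1],4))
z=np.load('top.npz')['p'];a=cv2.resize(z[115:225,155:255],None,fx=5,fy=5,interpolation=2)
cv2.imwrite('pics/crop.png',a[...,::-1])
E
```

```text
top mat z 0.003681144777178569
panel 1493 medz 0.0136 max 0.0198 rect [[0.42340001463890076, 0.22370000183582306], [0.5260999798774719, 0.16449999809265137], [0.551800012588501, 0.20900000631809235], [0.4490000009536743, 0.26820001006126404]] [0.0513 0.1186]
foot 294 medz 0.0811 max 0.0867 rect [[0.5181999802589417, 0.16949999332427979], [0.5270000100135803, 0.16429999470710754], [0.5526000261306763, 0.2078000009059906], [0.5437999963760376, 0.21299999952316284]] [0.0505 0.0102]
top 168 medz 0.0834 max 0.0867 rect [[0.5182999968528748, 0.1695999950170517], [0.5271000266075134, 0.16449999809265137], [0.5526000261306763, 0.2078000009059906], [0.5437999963760376, 0.21289999783039093]] [0.0503 0.0102]
scene mat z 0.0027846083793957033
panel 1518 medz 0.0126 max 0.0196 rect [[0.4237000048160553, 0.2264000028371811], [0.5266000032424927, 0.1664000004529953], [0.5529999732971191, 0.21160000562667847], [0.45010000467300415, 0.27160000801086426]] [0.0523 0.1191]
foot 266 medz 0.081 max 0.0852 rect [[0.5199000239372253, 0.17350000143051147], [0.5281000137329102, 0.16869999468326569], [0.5530999898910522, 0.2117999941110611], [0.5449000000953674, 0.21660000085830688]] [0.0498 0.0095]
top 152 medz 0.0826 max 0.0852 rect [[0.5199000239372253, 0.17350000143051147], [0.5281000137329102, 0.16869999468326569], [0.5527999997138977, 0.21119999885559082], [0.5446000099182129, 0.2160000056028366]] [0.0492 0.0095]
```

View pics/crop.png

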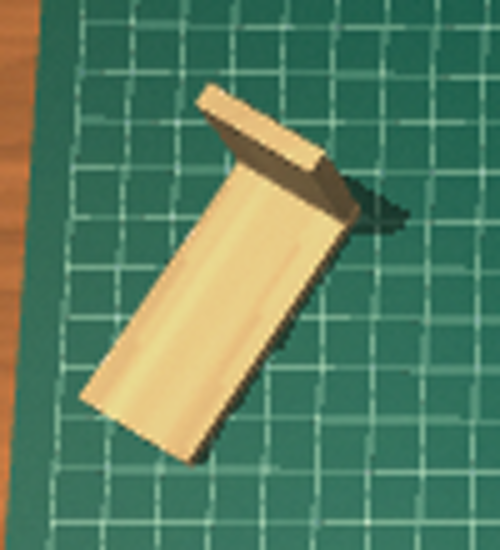

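The crop confirms the choice: a plywood L with its foot up, foot top edge from crop (205,95) to (315,160) and panel end near (135,430). The measured panel is 119 x 51 mm and the foot top is at z≈0.083, which matches. The corner is at about (0.540, 0.188) and the push direction is (0.869, -0.495).

Call:
arm_command:
  plan: "0 0 0 9.1; -0.037 -0.0195 0 0; -0.037 -0.0195 0 0; -0.037 -0.0195 0 0; -0.037 -0.0195 0 0; -0.037 -0.0195 0 0; -0.037 -0.0195 0 0; -0.037 -0.0195 0 0; -0.037 -0.0195 0 0; -0.037 -0.0195 0 0; -0.037 -0.0195 0 0; -0.037 -0.0195 0 0; -0.037 -0.0195 0 0; 0 0 0 0; 0 0 0 0"
  hand: 1

```text
clock: 1.98
tcp_pos: [0.5066, 0.2094, 0.245]
orientation: [-0.804, -3.036, 0.0]
contact_force: [0.3, 0.8, -0.8]
grip_width: 0.0001
gripper_force: 0.0
```

Call:
arm_command:
  plan: "0 -0.002 0.033 0; 0 0 0.033 0; 0 0 0.033 0; 0 0 0.033 0; 0 0 0.032 0; 0 0 0 0; -0.007 0 0 0; -0.007 0 0 0; 0 0 0 0; 0 0 0 0"

```text
clock: 3.22
tcp_pos: [0.5185, 0.2004, 0.0818]
orientation: [0.804, 3.036, 0.001]
contact_force: [-0.3, 0.6, -0.0]
grip_width: 0.0001
gripper_force: 0.0
```

```bash
python3 - <<'E'
from h import *
p,d=eyes.grab_frame('scene'); cv2.imwrite('pics/s2.png',cv2.resize(p[150:350,240:480],None,fx=3,fy=3)[...,::-1])
E
```

```text
(no output)
```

View pics/s2.png

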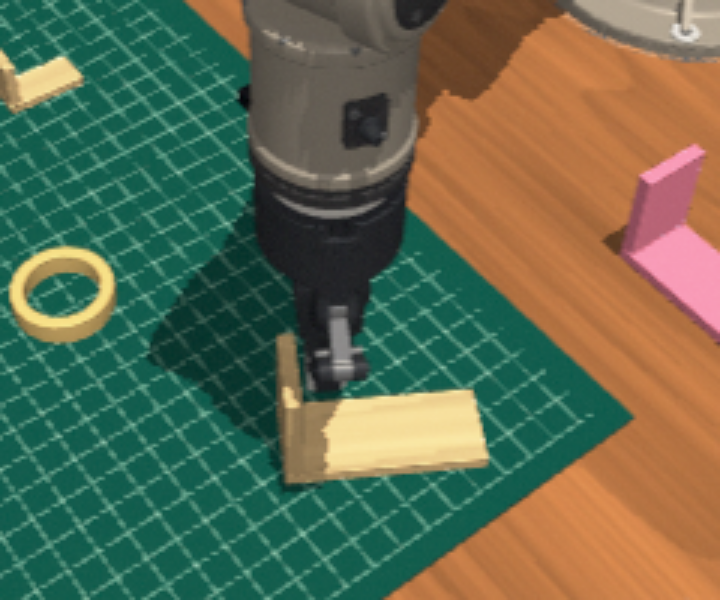

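The fingertips are behind the foot's upper inner face at about (320,380), with a few mm of gap. Pushing now.

Call:
arm_command:
  plan: "-0.004 0 0 0; -0.004 0 0 0; -0.004 0 0 0; -0.004 0 0 0; -0.005 0 0 0; -0.004 0 0.001 0; -0.004 0 0.001 0; -0.004 0 0.001 0; -0.005 0 0.001 0; 0 0 0 0; 0 0 0 0"

```text
clock: 4.65
tcp_pos: [0.5512, 0.1816, 0.0773]
orientation: [-0.804, -3.037, -0.0]
contact_force: [0.5, -0.7, 0.1]
grip_width: -0.0003
gripper_force: 0.1
```

```bash
python3 - <<'E'
from h import *
p,d=eyes.grab_frame('scene'); cv2.imwrite('pics/s3.png',cv2.resize(p[150:350,240:480],None,fx=3,fy=3)[...,::-1])
E
```

```text
(no output)
```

View pics/s3.png

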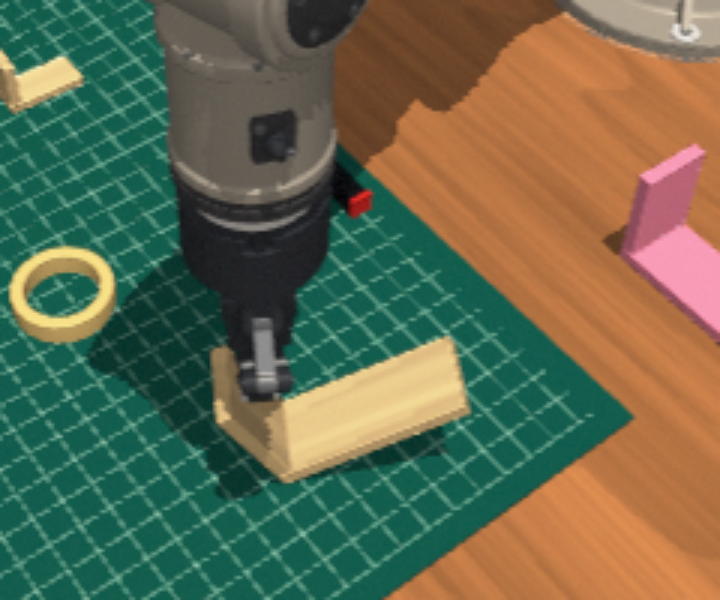

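The bookend is tipping at about 30 degrees. Its corner is still at (288,480), so it hasn't slipped. I'll continue along the arc.

Call:
arm_command:
  plan: "-0.005 0 0.0025 0; -0.005 0 0.0025 0; -0.005 0 0.0025 0; -0.004 0 0.004 0; -0.004 0 0.004 0; -0.004 0 0.004 0; 0 0 0 0; 0 0 0 0"

```text
clock: 5.7
tcp_pos: [0.5747, 0.1683, 0.0578]
orientation: [-0.804, -3.037, -0.0]
contact_force: [-0.6, -0.5, -0.5]
grip_width: -0.0001
gripper_force: 0.0
```

```bash
python3 - <<'E'
from h import *
p,d=eyes.grab_frame('scene'); cv2.imwrite('pics/s4.png',cv2.resize(p[150:350,240:480],None,fx=3,fy=3)[...,::-1])
E
```

```text
(no output)
```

View pics/s4.png

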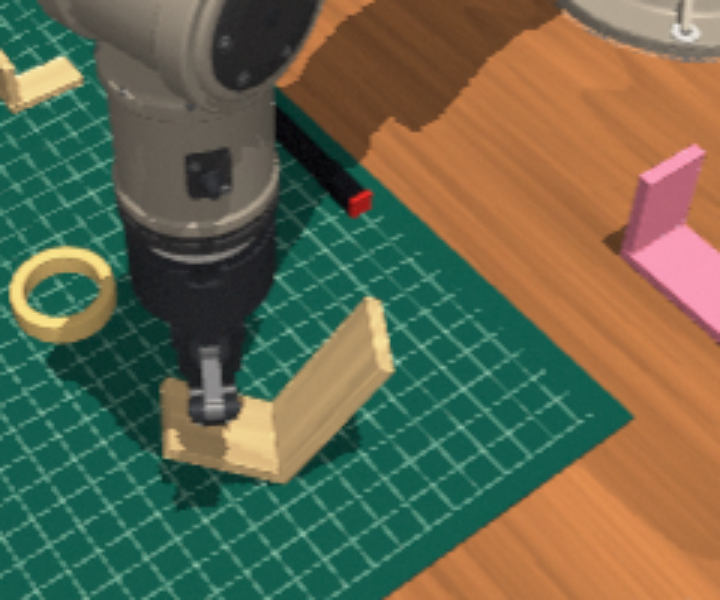

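It's now at about 60 degrees and the corner is still in place at (280,480). Next is the last push past the balance point, after which the tool moves forward and clear.

Call:
arm_command:
  plan: "-0.003 0 0.002 0; -0.003 0 0.002 0; -0.003 0 0.001 0; -0.003 0 0.001 0; -0.003 0 0.001 0; -0.002 0 0.001 0; 0 0 0 0; 0 0 0 0; 0 0 0 0; 0 0 0 0"

```text
clock: 7.0
tcp_pos: [0.5895, 0.1598, 0.0498]
orientation: [0.804, 3.037, 0.0]
contact_force: [0.9, -0.6, 0.1]
grip_width: 0.0002
gripper_force: 0.0
```

```bash
python3 - <<'E'
from h import *
p,d=eyes.grab_frame('scene'); cv2.imwrite('pics/s5.png',cv2.resize(p[150:350,240:480],None,fx=3,fy=3)[...,::-1])
E
```

```text
(no output)
```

View pics/s5.png

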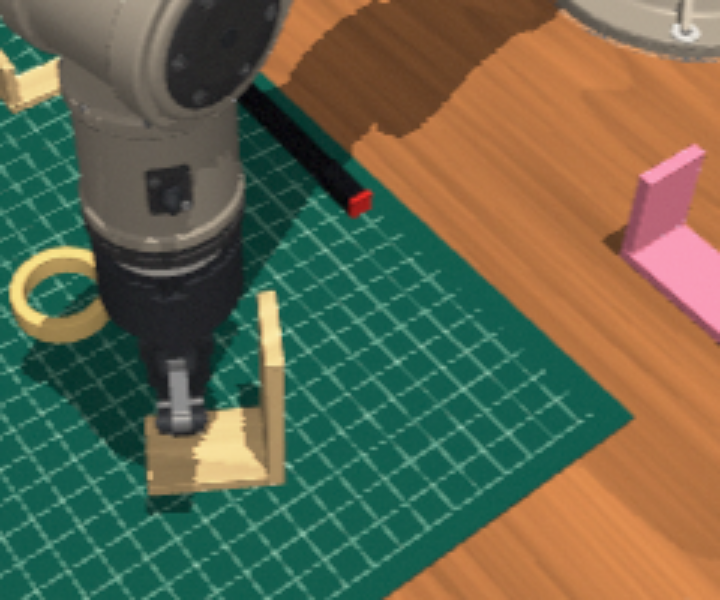

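The bookend has fallen onto its foot, with the panel upright at (270,390). I'll retreat forward and up, then verify.

Call:
arm_command:
  plan: "-0.010 0 -0.004 0; -0.015 0 -0.010 0; -0.020 0 -0.02 0; -0.03 0 -0.03 0; -0.03 0 -0.04 0; -0.03 0 -0.04 0; 0 0 -0.05 0; 0 0 -0.05 0; 0 0 0 0; 0 0 0 0; 0 0 0 0; 0 0 0 0"

```text
clock: 8.55
tcp_pos: [0.7064, 0.0928, 0.2925]
orientation: [-0.804, -3.035, 0.002]
contact_force: [-0.2, 1.1, -0.6]
grip_width: -0.0001
gripper_force: 0.0
```

```bash
python3 - <<'E'
from h import *
p,d=eyes.grab_frame('scene'); cv2.imwrite('pics/s6.png',cv2.resize(p[150:350,240:480],None,fx=3,fy=3)[...,::-1])
P=world('scene',d); q=p.astype(int); s=np.zeros((400,640),bool); s[235:325,280:350]=1
m=s&(q[...,0]>q[...,1]+10)&(d>0); Q=P[m]; D=np.array([.869,-.495]); c=np.array([.5402,.1882])
a=(Q[:,:2]-c)@D
for lo,hi in((0,.02),(.02,.04),(.04,.06),(.06,.08),(.08,.1),(.1,.118),(.118,.14)):
    k=(Q[:,2]>lo)&(Q[:,2]<hi)
    if k.sum()>3: print(lo,k.sum(),np.percentile(a[k],[3,50,97]).round(4))
k=(a>.02)&(a<.09)&(Q[:,2]<.03); print('foot top slope',np.polyfit(a[k],Q[k][:,2],1))
E
```

```text
0 1070 [0.0098 0.0442 0.0782]
0.02 42 [0.0013 0.0067 0.0097]
0.04 45 [0.0014 0.0064 0.0097]
0.06 44 [0.0028 0.0078 0.0096]
0.08 47 [0.0016 0.0075 0.0097]
0.1 51 [0.001  0.0074 0.0096]
0.118 151 [0.0008 0.0051 0.0094]
foot top slope [-0.01894878  0.01312088]
```

View pics/s6.png

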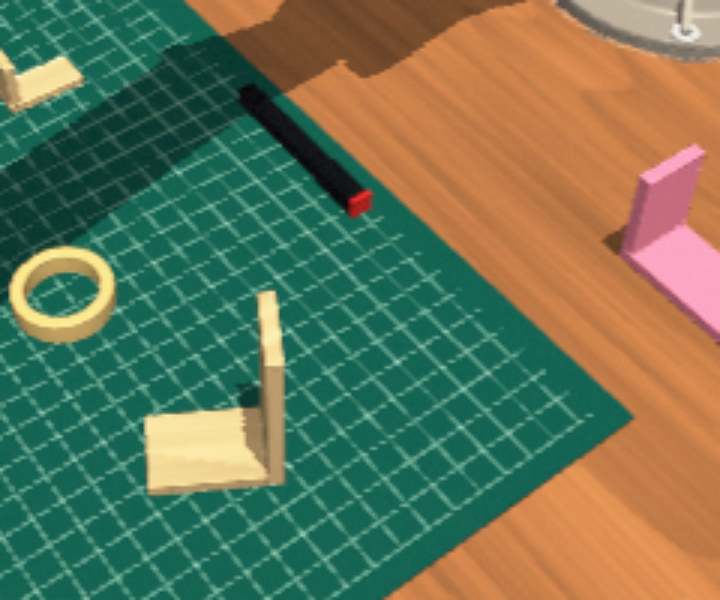

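The bookend stands on its foot with its panel at (270,390). It is upright, its corner has moved only about 1 mm, the bracket is untouched and the arm is clear.

```bash
python3 -c "
from bench import ticket
print(ticket.hand_in())"
```

```text
the job is handed in; nothing more can be done
None
```

The bookend now stands upright on its foot, with its corner within about 1 mm of where it started and the bracket untouched, and the job is handed in; no verdict came back.

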